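# Slide the full headband crate into its packing bay

### The job

Push the tall grey crate full of blue headbands along the desk into the blue taped bay, until its back is flush against the steel stop and it stands inside the tape at both sides. It is heavy and top-heavy, so push it low near its base with the fingers, so that it slides and never rocks or tips; do not pick it up, and leave everything else on the desk where it is.

Things in the scene. Friction and masses are not known exactly. Their poses are not given: they have to be found in the camera images.
- crate: Loose grey crate of blue headbands, about 0.85 kg. Footprint 120 mm (its x) by 160 mm (y); origin: centre of the underside, z up. A tall heavy magazine, 200 mm high, fills its back from x = 0 to +60 mm; in front lies an open scoop only 60 mm high. Starts 115 to 150 mm short of home, up to 35 mm to one side, turned up to 0.18 rad from the bay. Slides on its flat base at 3 to 7 N.
- crate_lip (a point): Middle of the scoop's flat upright front wall (blank white label), 25 mm above the desk, 60 mm in front of the crate's origin (-x, robot side); the wall is 160 mm wide, 60 mm high. Pushed here, below about 40 mm, the crate slides; pushed on the magazine, 100 mm up or more, it tips over its back edge.
- bay: Packing bay fixed to the desk. Origin on the desk where the crate's origin belongs, with the same axes; +x points into the bay, away from the robot. Blue tape without height marks its sides (inner edges at y = -105 and +105 mm) and its entry (x = -85 to -67 mm), which the crate slides over.
- bay_stop (a point): Middle of the near face of the steel stop, at the desk surface, 60 mm beyond the bay's origin (+x). The stop is an upright fixed plate 270 mm wide (y), 60 mm high.
- green_bottle: Bystander: green bottle, 48 mm diameter, 115 mm tall, standing beside the bay on its left (+y). Origin under its base.
- tape_roll: Bystander: roll of tape lying flat, 70 mm diameter, 24 mm high, beside the bay on its right (-y). Origin under its base.
- bowl: Bystander: yellow bowl, 100 mm diameter, 35 mm high. Origin under its base.
- glue_bottle: Bystander: white glue bottle with a red cap, 40 mm diameter, 100 mm tall. Origin under its base.
- headband: Bystander: blue C-shaped printed headband lying flat, about 165 mm across, 16 mm high. Origin at the centre of its arc, on the desk.
- screwdriver: Bystander: screwdriver with a red handle lying on the desk. Origin on the desk under its middle.
- cap: Bystander: small blue cap, 32 mm diameter, 12 mm high. Origin under its base.
Things that resemble listed ones, but are neither listed nor needed, are in the scene too. Leave any yellow look-alike of the crate alone.

How it is judged:
By the outcome, as a careful person would: the job done as asked, in the order asked, and still so for the second after the job is handed in, with the robot touching nothing.
It also fails if it takes over 51 s, if anything falls off the work surface, if the arm or the gripper's body presses on something with over 40 N, if the wrist force passes 120 N, or if a joint passes its speed limit or range.

### The arm

A 6-joint arm with a two-finger parallel gripper is mounted at the origin on the work surface. World frame = base frame: x ahead of the robot, y to its left, z up, the work surface at z = 0. Lengths are in m, angles in rad, forces in N, time in s.
With the tool pointing down it reaches from about 0.3 to 0.95 m from the base axis. Payload 3.1 kg.
Tool frame: the origin (TCP) lies at the very end of the fingers, on their centre line; the grasp point (between the pads) lies 19 mm behind it; z points along the fingers, y is the line along which they close (so a half turn about z gives the same grasp; the last joint's range is limited). The gripper opens to 85 mm and grips with 20 to 120 N. Pads are 22 mm wide; open, the fingers measure 114 mm over their backs; the gripper's body (76 mm by 85 mm) begins 54 mm behind the grasp point. The pads swing forward as they close: fully open they stand 13 mm farther back than shut.
Start: joints at [-1.419, 0.308, 1.634, -0, 1.2, -0.07], TCP at [0.137, -0.61, 0.202] pointing down, gripper open.
Joint ranges: [-3.06, 3.06], [-0.79, 1.96], [0.05, 2.63], [-1.19, 4.34], [0.05, 2.64], [-2.94, 2.94]. Speed limits (rad/s): [2.79, 2.79, 3.14, 3.14, 3.14, 3.14].

### API

Orientations are given as a unit quaternion [w, x, y, z].
In Python, from station import ctrl gives the robot as it stands.
- The arm moves only by the shell command python3 -m pendant 'ROWS'. ROWS is JSON, a list of rows, each an object with "hand": the opening in per cent of the stroke, from 0 (shut) to 100 (fully open); "slide": the shift along the tool's x, y, z in m, a list of three; "rotation": the turn, a rotation vector about the tool's x, y, z in degrees, a list of three. In form: [{"hand": hand, "slide": [x, y, z], "rotation": [rx, ry, rz]}, ...]. A call has 1 to 5 rows; each row shifts and turns the commanded pose from where the row before left it, along the tool's axes as they then stand; what a row does not reach is not made up. A row lasts 1/8 s, in which the tool goes at most 62.5 mm and 10.7 degrees, less where a joint would pass 70% of its speed; a pose out of reach is approached as far as the arm can. A call with a gripper value outside its range is refused whole. The fingers move at their own pace and stop on an object; the grip force is fixed at half the most. Time passes only in rows, so rows that do not move let the fingers close. It gives the time, the measured TCP pose, the force, the opening and the grip force at its end, in the units of the state.
- ctrl.observe(): the state, without advancing time (a new reading comes with each control period).
- ctrl.get_image(name): name is "scene" or "side" or "wrist"; returns a dict with "color" (420x560x3 uint8, red, green, blue), "intrinsics" (3x3 intrinsics, pixels), "origin" and "orientation" of the camera in the world. Camera axes: x right, y down, z forward; pixel columns grow to the right and rows downward; lengths in m; the calibration is good to about 2 mm. A picture is of the moment at which its call begins. There is no depth.
- ctrl.hand_in(): hands the job in; it is judged then, once.
The state is a dict: "time": time; "qpos": joint angles; "qvel": joint speeds; "joint_efforts": joint torques, N m; "tcp_pos": TCP position; "eef_rot": TCP orientation; "force": force on the tool from outside, world axes, zero at the start; "ft_torque": the same for the moment, N m; "finger_gap": finger opening in m; "finger_force": force on a finger pad.
Only numpy, scipy, OpenCV 4.12 (cv2) and the standard library are available. Lean on these libraries where they do the work, as an engineer would, in place of code of your own. Each camera call takes 0.05 s, during which the arm holds its last target. There are 200 camera calls.

## Working session

There is one attempt and no reset: what is moved stays moved. The work goes in short steps, Python scripts to look and compute and a shell command to move; the robot and the scene stay as the last step left them, time stands still between calls to the robot, and variables do not carry over. Pictures are saved under pics/ and viewed, at most 10 in all, crops included, and the job is handed in when it is done.

```bash
mkdir -p pics
cat > h.py <<'E'
import numpy as np, cv2
from scipy.spatial.transform import Rotation as R
from station import ctrl
def cam(n):
    d=ctrl.get_image(n); q=d["orientation"]
    d["R"]=R.from_quat([q[1],q[2],q[3],q[0]]).as_matrix() if np.size(q)==4 else np.array(q)
    return d
def save(d,f): cv2.imwrite("pics/"+f,d["color"][:,:,::-1])
def ray(d,u,v,z=0.):
    r=d["R"]@np.linalg.solve(d["intrinsics"],[u,v,1]); o=np.array(d["origin"])
    return o+r*(z-o[2])/r[2]
def proj(d,p):
    c=(np.atleast_2d(p)-d["origin"])@d["R"]; k=c@np.array(d["intrinsics"]).T
    return k[:,:2]/k[:,2:]
E
python3 - <<'E'
from h import *
import pickle
D={n:cam(n) for n in("scene","side")}
pickle.dump(D,open("d0.pkl","wb"))
for n in D: save(D[n],n+"0.png"); print(n,D[n]["origin"],D[n]["orientation"])
s=ctrl.observe();print(s["time"],s["tcp_pos"],s["eef_rot"],s["finger_gap"],s["force"])
E
```

```text
scene [1.24868666 0.38945614 0.87873833] [-0.18460488  0.47611144  0.79562588 -0.32591164]
side [-0.16731629  0.76297159  0.63327943] [ 0.18842417 -0.29686335  0.80325054 -0.48078794]
0.1 [ 0.13734235 -0.60890278  0.20132831] [-1.06268408e-03  9.93855392e-01  1.10681201e-01 -4.30073506e-05] 0.08559856892776788 [-0.5894828   0.60222867 -0.73219614]
```

View pics/scene0.png

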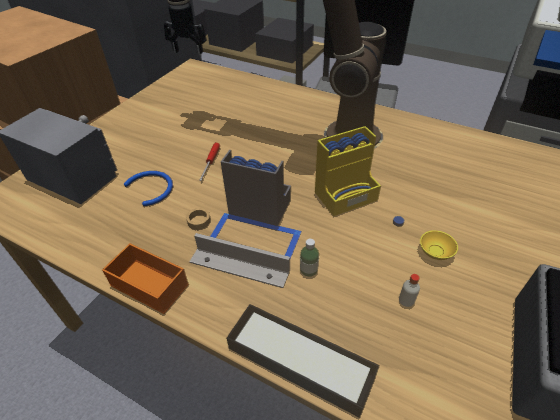

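View pics/side0.png

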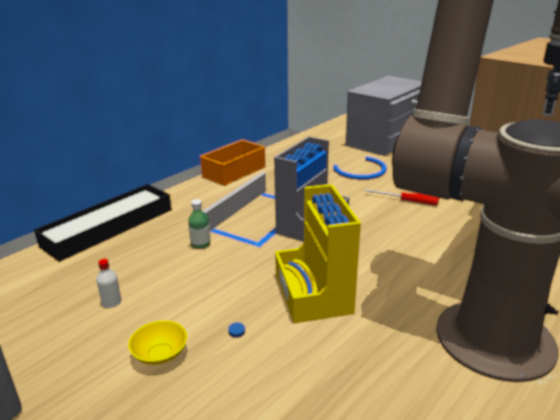

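Scene view: the candidates are the grey crate at scene (255,188) / side (303,188), the yellow look-alike at scene (347,170) / side (320,255), the grey drawer box at scene (62,155), and the orange bin at scene (146,278). By the description it is the grey one, with the blue bay and steel stop at scene (243,257). I'll check it in a close crop.

Run:
```python
from h import *
a=cv2.imread("pics/scene0.png")[140:290,180:330]; b=cv2.imread("pics/side0.png")[130:260,190:360]
a=cv2.resize(a,None,fx=4,fy=4,interpolation=cv2.INTER_CUBIC)
cv2.imwrite("pics/cropA.png",a)
b=cv2.resize(b,None,fx=4.5,fy=4.5,interpolation=cv2.INTER_CUBIC); cv2.imwrite("pics/cropB.png",b)
```

```text
(no output)
```

View pics/cropA.png

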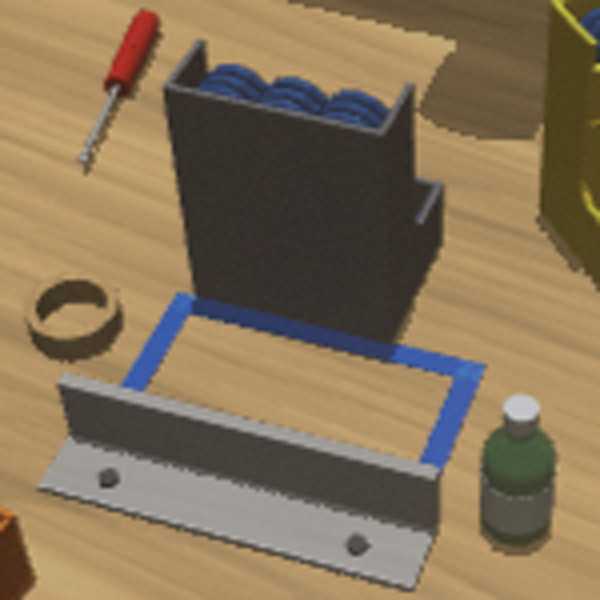

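View pics/cropB.png

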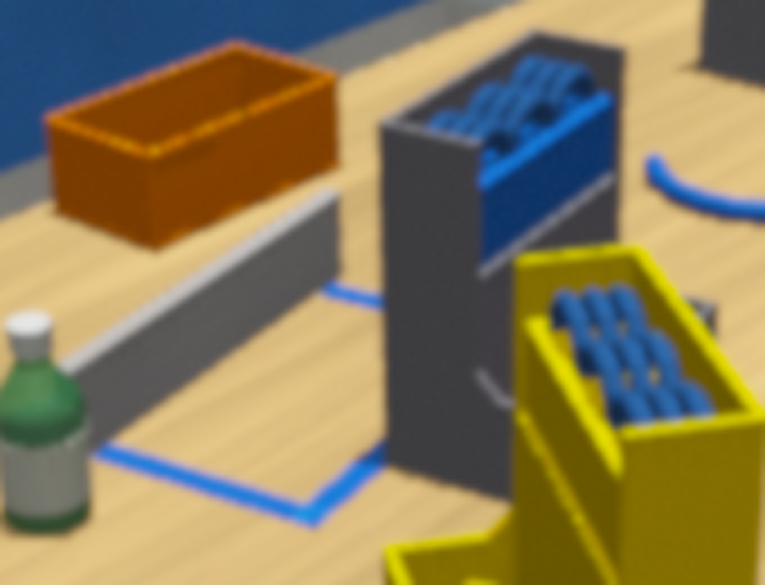

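The crops confirm it: grey crate with blue headbands, its back towards the bay, and its back foot already over the entry tape at crop A (398,342). Next I fit the poses from the corner pixels in both views.

```bash
cat > fit.py <<'E'
from h import *
from scipy.optimize import least_squares
def fit(obs,x0):  # obs: list of (cam dict, local pts, pixels)
    f=lambda x:np.concatenate([(proj(d,np.array(P)@R.from_euler('z',x[2]).as_matrix().T+[x[0],x[1],0])-p).ravel() for d,P,p in obs])
    s=least_squares(f,x0,loss='soft_l1'); return s.x,f(s.x).reshape(-1,2)
E
python3 - <<'E'
from fit import *
import pickle
D=pickle.load(open("d0.pkl","rb"))
A=lambda p:(np.array(p)+.5)/4-.5+[180,140]
B=lambda p:(np.array(p)+.5)/4.5-.5+[190,130]
m=lambda l:np.array(l)/1000
crate=[(D["scene"],m([[60,80,0],[60,-80,0],[60,80,200],[60,-80,200],[0,80,200],[0,-80,200],[-60,80,60]]),A([[398,342],[198,298],[385,133],[167,88],[411,86],[203,42],[440,185]])),
(D["side"],m([[60,80,0],[60,80,200],[60,-80,200],[0,-80,200],[0,80,200]]),B([[387,465],[383,123],[537,35],[623,50],[478,143]]))]
bay=[(D["scene"],m([[-67,-105,0],[-67,105,0],[-85,-123,0],[-85,123,0],[60,-135,60],[60,135,60]]),A([[193,313],[455,377],[182,293],[487,367],[63,375],[440,467]])),
(D["side"],m([[60,-135,0],[60,-135,60],[-67,105,0],[-85,123,0]]),B([[338,285],[338,192],[308,502],[312,524]]))]
for n,o in(("crate",crate),("bay",bay)):
    x,r=fit(o,[.6,0,0]); print(n,x.round(4)); print(r.round(1).tolist())
    if n=="crate": c=x
    else:
        Rb=R.from_euler('z',x[2]).as_matrix()[:2,:2]; print("crate in bay",((c[:2]-x[:2])@Rb).round(4),(c[2]-x[2]).round(4))
    print("yaw axes")
E
python3 - <<'E'
from h import *
import pickle
D=pickle.load(open("d0.pkl","rb"))
d=D["scene"]; print("yellow corners z0",[ray(d,*p).round(3)[:2] for p in((325,212),(382,200))], ray(d,382,188,.06).round(3), ray(d,208,168).round(3),ray(d,216,145).round(3))
d=D["side"]; print([ray(d,*p).round(3)[:2] for p in((297,318),(354,308),(277,282))])
E
```

```text
crate [ 0.4926 -0.1103  0.1655]
[[-1.0, 0.3], [-0.5, -0.7], [0.7, 0.1], [-0.8, -0.4], [1.6, -1.7], [-0.7, -1.6], [1.1, -1.3], [-1.0, 0.3], [-1.8, -0.2], [-1.8, -2.1], [0.8, -1.3], [0.4, 0.5]]
yaw axes
bay [ 0.6313 -0.0575  0.1754]
[[-0.8, 0.2], [0.2, -0.0], [-1.1, -0.1], [-0.1, -0.5], [0.3, -1.1], [0.6, -0.3], [0.4, -2.1], [-0.2, -0.8], [-1.6, 0.3], [-0.2, 1.0]]
crate in bay [-0.1458 -0.0278] -0.0099
yaw axes
yellow corners z0 [array([0.423, 0.078]), array([0.293, 0.214])] [0.308 0.209 0.06 ] [ 0.414 -0.364  0.   ] [ 0.292 -0.416  0.   ]
[array([0.301, 0.184]), array([0.236, 0.091]), array([0.405, 0.123])]
```

Grey crate in bay frame: x −146 mm, y −28 mm, about −0.01 rad. With the open fingers (two contacts) I can push it obliquely. First I align the tool with the bay (2.7° about tool z), then travel at height.

```bash
python3 -m pendant '[{"hand":100,"slide":[0,0,0],"rotation":[0,0,2.7]},{"hand":100,"slide":[0.0275,-0.036,0],"rotation":[0,0,0]},{"hand":100,"slide":[0.0275,-0.036,0],"rotation":[0,0,0]},{"hand":100,"slide":[0.0275,-0.036,0],"rotation":[0,0,0]},{"hand":100,"slide":[0.0275,-0.036,0],"rotation":[0,0,0]}]'
python3 -m pendant '[{"hand":100,"slide":[0.0275,-0.036,0],"rotation":[0,0,0]},{"hand":100,"slide":[0.0275,-0.036,0],"rotation":[0,0,0]},{"hand":100,"slide":[0.0275,-0.036,0],"rotation":[0,0,0]},{"hand":100,"slide":[0.0275,-0.036,0],"rotation":[0,0,0]},{"hand":100,"slide":[0.0275,-0.036,0],"rotation":[0,0,0]}]'
python3 -m pendant '[{"hand":100,"slide":[0.0275,-0.036,0],"rotation":[0,0,0]},{"hand":100,"slide":[0.0275,-0.036,0],"rotation":[0,0,0]},{"hand":100,"slide":[0.0275,-0.036,0],"rotation":[0,0,0]},{"hand":100,"slide":[0,0,0],"rotation":[0,0,0]}]'
cat > st.py <<'E'
from h import *
B=np.array([.6313,-.0575]);yb=.1754
def st():
    s=ctrl.observe(); p=np.array(s["tcp_pos"]); q=s["eef_rot"]; M=R.from_quat([q[1],q[2],q[3],q[0]]).as_matrix()
    Rb=R.from_euler('z',yb).as_matrix()[:2,:2]
    print("t",round(s["time"],2),"bay xy",((p[:2]-B)@Rb).round(4),"z",p[2].round(4),"yaw-bay",round(np.arctan2(M[1,0],M[0,0])-yb,4),"tilt",M[:2,2].round(3),"F",np.array(s["force"]).round(1))
if __name__=="__main__": st()
E
python3 st.py
```

```text
time: 0.72
tcp_pos: [0.2211, -0.447, 0.2019]
eef_rot: [-0.0, 0.996, 0.087, -0.0]
force: [0.3, 0.1, 0.9]
finger_gap: 0.0852
finger_force: 0.0
time: 1.35
tcp_pos: [0.3251, -0.2461, 0.2022]
eef_rot: [-0.0, 0.996, 0.087, 0.0]
force: [0.4, -0.3, -0.5]
finger_gap: 0.0853
finger_force: 0.0
time: 1.85
tcp_pos: [0.3878, -0.1246, 0.2022]
eef_rot: [-0.0, 0.996, 0.09, -0.0]
force: [-0.1, 0.1, -0.1]
finger_gap: 0.0854
finger_force: 0.0
t 1.85 bay xy [-0.2514 -0.0236] z 0.2022 yaw-bay 0.0044 tilt [-0.     0.001] F [-0.1  0.1 -0.1]
```

```bash
python3 -m pendant '[{"hand":100,"slide":[0,0,0.04],"rotation":[0,0,0]},{"hand":100,"slide":[0,0,0.04],"rotation":[0,0,0]},{"hand":100,"slide":[0,0,0.04],"rotation":[0,0,0]},{"hand":100,"slide":[0,0,0.04],"rotation":[0,0,0]},{"hand":100,"slide":[0,0,0.026],"rotation":[0,0,0]}]'
python3 st.py
python3 - <<'E'
from h import *
s=cam("side");w=cam("wrist");
a=cv2.resize(s["color"][150:290,240:420],(760,590),interpolation=cv2.INTER_CUBIC)
cv2.imwrite("pics/c2.png",a[:,:,::-1]); save(w,"w2.png")
E
```

```text
time: 2.48
tcp_pos: [0.3854, -0.1274, 0.0145]
eef_rot: [-0.001, 0.996, 0.087, -0.001]
force: [-0.6, -0.3, 0.6]
finger_gap: 0.0852
finger_force: 0.0
t 2.48 bay xy [-0.2543 -0.0259] z 0.0145 yaw-bay -0.0016 tilt [-0.003  0.001] F [-0.6 -0.3  0.6]
```

View pics/w2.png

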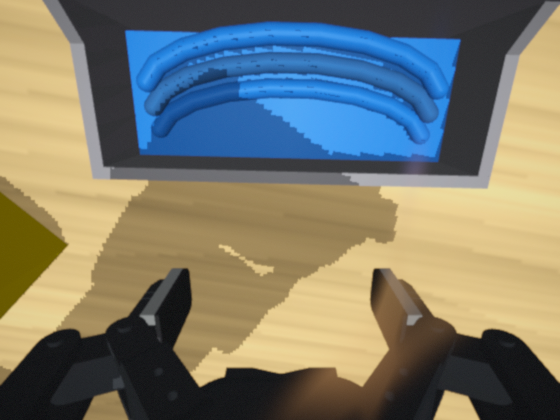

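The wrist view shows the scoop lip from (94,180) to (489,187), centred at 291 against the fingers' 280. So the crate is about square and ~4.5 mm towards −y of the tool. I close the gap and start the oblique push.

```bash
python3 -m pendant '[{"hand":100,"slide":[0.012,0.002,0.001],"rotation":[0,0,0]},{"hand":100,"slide":[0.01,0.002,0.001],"rotation":[0,0,0]},{"hand":100,"slide":[0.006,0,0],"rotation":[0,0,0]},{"hand":100,"slide":[0.004,0,0],"rotation":[0,0,0]},{"hand":100,"slide":[0.004,0,0],"rotation":[0,0,0]}]' >/dev/null; python3 st.py
python3 -m pendant '[{"hand":100,"slide":[0.004,0,0],"rotation":[0,0,0]},{"hand":100,"slide":[0.004,0,0],"rotation":[0,0,0]},{"hand":100,"slide":[0.004,-0.001,0],"rotation":[0,0,0]},{"hand":100,"slide":[0.006,-0.0015,0],"rotation":[0,0,0]}]'>/dev/null; python3 st.py
python3 -m pendant '[{"hand":100,"slide":[0.006,-0.0015,0],"rotation":[0,0,0]},{"hand":100,"slide":[0.006,-0.0015,0],"rotation":[0,0,0]},{"hand":100,"slide":[0.006,-0.0015,0],"rotation":[0,0,0]},{"hand":100,"slide":[0.006,-0.0015,0],"rotation":[0,0,0]},{"hand":100,"slide":[0.006,-0.0015,0],"rotation":[0,0,0]}]'>/dev/null; python3 st.py
python3 - <<'E'
from h import *
w=cam("wrist");save(w,"w3.png")
E
```

```text
t 3.2 bay xy [-0.2171 -0.0295] z 0.0146 yaw-bay -0.0003 tilt [-0.002  0.   ] F [-6.1 -3.   3.3]
t 3.7 bay xy [-0.2014 -0.0267] z 0.014 yaw-bay -0.0001 tilt [-0.007  0.   ] F [-6.  -3.2  3.8]
t 4.33 bay xy [-0.1714 -0.0193] z 0.014 yaw-bay -0.0 tilt [-0.007  0.   ] F [-5.7 -3.9  3.6]
```

View pics/w3.png

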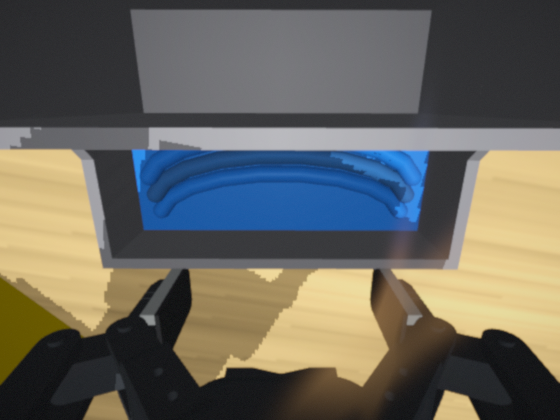

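The lip is now flush on both fingers, (104,267)–(458,267), centred on the tool and sliding with it. I continue the same push.

```bash
python3 -m pendant '[{"hand":100,"slide":[0.006,-0.0014,0],"rotation":[0,0,0]},{"hand":100,"slide":[0.006,-0.0014,0],"rotation":[0,0,0]},{"hand":100,"slide":[0.006,-0.0014,0],"rotation":[0,0,0]},{"hand":100,"slide":[0.006,-0.0014,0],"rotation":[0,0,0]},{"hand":100,"slide":[0.006,-0.0014,0],"rotation":[0,0,0]}]'>/dev/null; python3 st.py
python3 -m pendant '[{"hand":100,"slide":[0.006,-0.0014,0],"rotation":[0,0,0]},{"hand":100,"slide":[0.006,-0.0014,0],"rotation":[0,0,0]},{"hand":100,"slide":[0.006,-0.0014,0],"rotation":[0,0,0]},{"hand":100,"slide":[0.006,-0.0014,0],"rotation":[0,0,0]},{"hand":100,"slide":[0.006,-0.0014,0],"rotation":[0,0,0]}]'>/dev/null; python3 st.py
python3 -m pendant '[{"hand":100,"slide":[0.006,-0.0014,0],"rotation":[0,0,0]},{"hand":100,"slide":[0.006,-0.0014,0],"rotation":[0,0,0]},{"hand":100,"slide":[0.006,-0.0014,0],"rotation":[0,0,0]}]'>/dev/null; python3 st.py
python3 - <<'E'
from h import *
d=cam("scene"); cv2.imwrite("pics/s4.png",cv2.resize(d["color"][150:290,170:330],(640,560),interpolation=cv2.INTER_CUBIC)[:,:,::-1])
E
```

```text
t 5.0 bay xy [-0.1412 -0.0123] z 0.0139 yaw-bay -0.0002 tilt [-0.006  0.   ] F [-5.9 -2.   4.4]
t 5.62 bay xy [-0.1114 -0.0055] z 0.0138 yaw-bay -0.0003 tilt [-0.007 -0.   ] F [-5.9 -3.7  4.2]
t 6.0 bay xy [-0.0934 -0.0014] z 0.0139 yaw-bay -0.0003 tilt [-0.007 -0.   ] F [-6.1 -2.2  4.7]
```

View pics/s4.png

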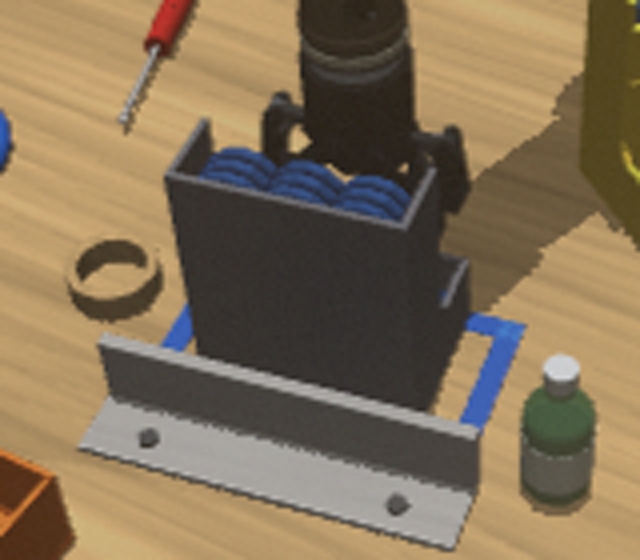

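Scene crop: the crate stands upright and centred between the tapes, its back foot ~20 mm short of the stop (440,400). Now the slow straight finish, watching the force.

```bash
python3 -m pendant '[{"hand":100,"slide":[0.004,0,0],"rotation":[0,0,0]},{"hand":100,"slide":[0.004,0,0],"rotation":[0,0,0]},{"hand":100,"slide":[0.003,0,0],"rotation":[0,0,0]},{"hand":100,"slide":[0.002,0,0],"rotation":[0,0,0]},{"hand":100,"slide":[0.002,0,0],"rotation":[0,0,0]}]'>/dev/null; python3 st.py
python3 -m pendant '[{"hand":100,"slide":[0.0015,0,0],"rotation":[0,0,0]},{"hand":100,"slide":[0.0015,0,0],"rotation":[0,0,0]}]'>/dev/null; python3 st.py
```

```text
t 6.67 bay xy [-0.0789 -0.0008] z 0.0138 yaw-bay -0.0 tilt [-0.008  0.001] F [-6.8 -1.2  4.3]
t 6.92 bay xy [-0.0759 -0.0008] z 0.0137 yaw-bay 0.0 tilt [-0.008  0.001] F [-7.2 -2.   4.6]
```

```bash
for i in 1; do python3 -m pendant '[{"hand":100,"slide":[0.0015,0,0],"rotation":[0,0,0]},{"hand":100,"slide":[0.001,0,0],"rotation":[0,0,0]}]'>/dev/null; python3 st.py; done
python3 -m pendant '[{"hand":100,"slide":[0.001,0,0],"rotation":[0,0,0]},{"hand":100,"slide":[0.001,0,0],"rotation":[0,0,0]}]'>/dev/null; python3 st.py
```

```text
t 7.17 bay xy [-0.0733 -0.0008] z 0.0138 yaw-bay 0.0 tilt [-0.007  0.001] F [-7.6 -1.   5.3]
t 7.42 bay xy [-0.0725 -0.0007] z 0.0137 yaw-bay 0.0003 tilt [-0.01  0.  ] F [-9.7 -2.6  7. ]
```

The stop is felt. A little more to seat it flush.

```bash
python3 -m pendant '[{"hand":100,"slide":[0.001,0,0],"rotation":[0,0,0]},{"hand":100,"slide":[0,0,0],"rotation":[0,0,0]}]'>/dev/null; python3 st.py
python3 -m pendant '[{"hand":100,"slide":[0.001,0,0],"rotation":[0,0,0]},{"hand":100,"slide":[0,0,0],"rotation":[0,0,0]}]'>/dev/null; python3 st.py
python3 - <<'E'
from h import *
d=ctrl.observe(); print(np.array(d["ft_torque"]).round(2))
d=cam("side"); a=cv2.resize(d["color"][130:270,180:360],(720,560),interpolation=cv2.INTER_CUBIC)[:,:,::-1]
cv2.imwrite("pics/s5.png",a); save(cam("wrist"),"w5.png")
E
```

```text
t 7.67 bay xy [-0.0726 -0.0007] z 0.0136 yaw-bay 0.0003 tilt [-0.012  0.   ] F [-11.4  -2.4   8.3]
t 7.92 bay xy [-0.0726 -0.0006] z 0.0135 yaw-bay 0.0002 tilt [-0.014  0.   ] F [-12.5  -3.4   9.8]
[-0.59  1.93 -0.17]
```

View pics/s5.png

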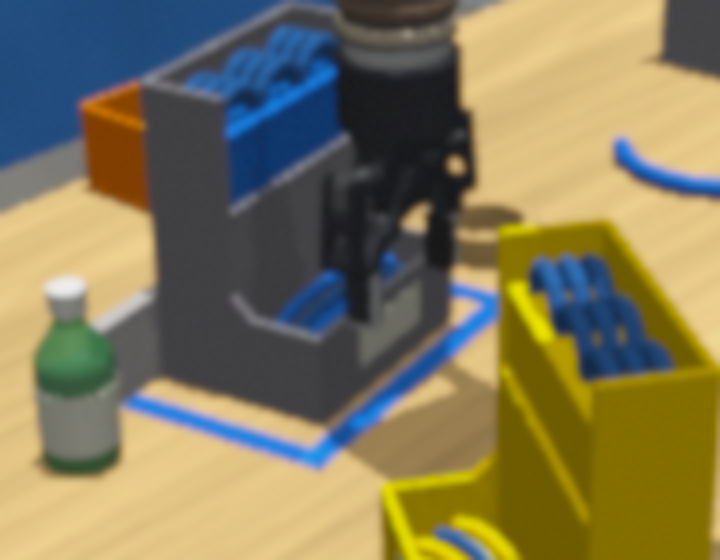

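The crate is stalled on the stop. To make sure it is flush whatever small yaw error the tool has, I back off, shut the fingers and press once at the centre, so it squares itself against the stop.

```bash
python3 -m pendant '[{"hand":100,"slide":[-0.006,0,0],"rotation":[0,0,0]},{"hand":100,"slide":[-0.012,0,0],"rotation":[0,0,0]},{"hand":0,"slide":[-0.012,0,-0.008],"rotation":[0,0,0]},{"hand":0,"slide":[0,0,0],"rotation":[0,0,0]},{"hand":0,"slide":[0,0,0],"rotation":[0,0,0]}]'>/dev/null; python3 st.py
python3 -m pendant '[{"hand":0,"slide":[0,0,0],"rotation":[0,0,0]},{"hand":0,"slide":[0,0,0],"rotation":[0,0,0]},{"hand":0,"slide":[0,0,0],"rotation":[0,0,0]},{"hand":0,"slide":[0,0,0],"rotation":[0,0,0]}]'; python3 st.py
python3 -m pendant '[{"hand":0,"slide":[0.01,0,0],"rotation":[0,0,0]},{"hand":0,"slide":[0.008,0,0],"rotation":[0,0,0]},{"hand":0,"slide":[0.004,0,0],"rotation":[0,0,0]},{"hand":0,"slide":[0.002,0,0],"rotation":[0,0,0]}]'>/dev/null; python3 st.py
```

```text
t 8.65 bay xy [-0.0951 -0.002 ] z 0.023 yaw-bay -0.0009 tilt [ 0.002 -0.   ] F [-0.8 -0.4 -0.6]
time: 9.15
tcp_pos: [0.5373, -0.0759, 0.0224]
eef_rot: [-0.0, 0.996, 0.087, -0.0]
force: [-0.0, -0.4, 0.2]
finger_gap: -0.0001
finger_force: 0.0
t 9.15 bay xy [-0.0958 -0.0017] z 0.0224 yaw-bay -0.0007 tilt [-0.  0.] F [-0.  -0.4  0.2]
t 9.65 bay xy [-0.0723 -0.0017] z 0.0223 yaw-bay -0.0001 tilt [-0.002 -0.   ] F [-4.2 -1.9  1.5]
```

```bash
python3 -m pendant '[{"hand":0,"slide":[0.001,0,0],"rotation":[0,0,0]},{"hand":0,"slide":[0.001,0,0],"rotation":[0,0,0]}]'>/dev/null; python3 st.py
python3 -m pendant '[{"hand":0,"slide":[0.001,0,0],"rotation":[0,0,0]},{"hand":0,"slide":[0.001,0,0],"rotation":[0,0,0]},{"hand":0,"slide":[0.001,0,0],"rotation":[0,0,0]}]'>/dev/null; python3 st.py
```

```text
t 9.9 bay xy [-0.0724 -0.0015] z 0.0221 yaw-bay -0.0001 tilt [-0.006 -0.   ] F [-8.4 -2.3  5.2]
t 10.28 bay xy [-0.0724 -0.0011] z 0.0218 yaw-bay 0.0003 tilt [-0.012 -0.   ] F [-12.3  -2.5   9.8]
```

There is no further movement under 12 N at the centre, so the crate is flush. I retreat clear and check.

```bash
python3 -m pendant '[{"hand":0,"slide":[-0.008,0,0],"rotation":[0,0,0]},{"hand":0,"slide":[-0.03,0,0],"rotation":[0,0,0]},{"hand":0,"slide":[-0.04,0,0],"rotation":[0,0,0]},{"hand":0,"slide":[-0.03,0,-0.03],"rotation":[0,0,0]},{"hand":0,"slide":[0,0,-0.05],"rotation":[0,0,0]}]'>/dev/null
python3 -m pendant '[{"hand":0,"slide":[0,0,-0.05],"rotation":[0,0,0]},{"hand":0,"slide":[0,0,0],"rotation":[0,0,0]},{"hand":0,"slide":[0,0,0],"rotation":[0,0,0]}]'>/dev/null; python3 st.py
python3 - <<'E'
from h import *
import pickle
D=pickle.load(open("d0.pkl","rb"))
P=[cam("scene"),cam("side")]
print([np.abs(p["origin"]-D[n]["origin"]).max() for p,n in zip(P,("scene","side"))])
a=cv2.resize(P[0]["color"][160:280,180:310],(400,370),interpolation=cv2.INTER_CUBIC)
b=cv2.resize(P[1]["color"][130:260,190:325],(385,370),interpolation=cv2.INTER_CUBIC)
cv2.imwrite("pics/f.png",np.hstack([a,b])[:,:,::-1])
E
```

```text
t 11.28 bay xy [-0.1747 -0.0015] z 0.1523 yaw-bay -0.0008 tilt [0.001 0.   ] F [ 0.4 -0.4 -0. ]
[np.float64(0.0), np.float64(0.0)]
```

View pics/f.png

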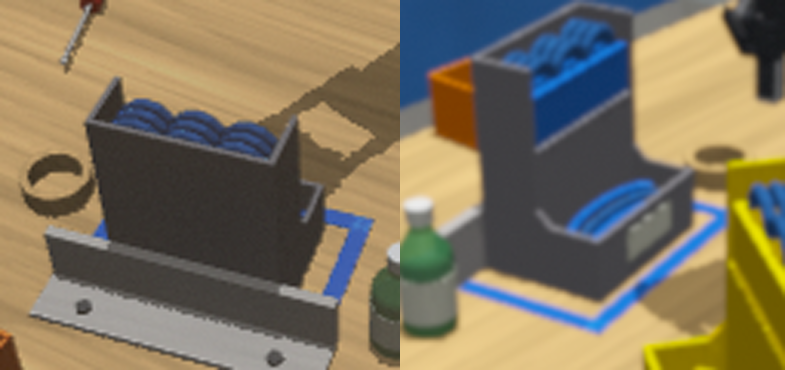

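The crate stands upright with its back against the stop: left panel, back foot along (105,250)–(280,290). Tape shows on both sides, at (97,232) and (350,255). The bystanders in view have not moved, and the tool is clear.

```bash
python3 -c "
from station import ctrl
print(ctrl.hand_in())"
```

```text
the job is handed in; nothing more can be done
None
```

I pushed the grey crate low into the bay until it stopped against the steel stop, upright and between the side tapes, and handed the job in at about 11.4 s; the wrist force stayed under about 20 N at every reading, and nothing else in the final pictures had moved.

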